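# Retension the roller drive belt through its covered port

## Task

Swing the blue dust cover on the drive unit aside on its pin until the port is wholly uncovered, then turn the orange knob in the port clockwise until the red gauge pointer stands in line with the green mark. Finally swing the cover back fully shut over the port, without disturbing the petri dish, the small bottle or the tally counter.

Things in the scene. Friction and masses are not known exactly. Their poses are not given: they have to be found in the camera images.
- drive_unit: Belt drive unit, a white-topped grey box 160 (x) x 190 (y) x 60 mm high, fixed to the worktop. Origin at the centre of its underside; x points away from the robot at yaw 0, y to the left, z up. In its flat top is the port, a round well 96 mm across and 30 mm deep, and on its +y side a gauge slot 80 mm long along x and 16 mm wide.
- port (a point): Centre of the round port, on the top face of the unit (60 mm above the worktop); at x 0, y -10 mm in the unit's frame. Around the unit: a microscope and boxes stand on the left of the worktop, and two pipettes hang from a wall shelf at about x 0.61, y 0.19 to 0.27 m, from 0.43 m up; keep the arm drawn in when it swings past them.
- cover_pin (a point): The cover's vertical pivot pin, a steel stud, at the height of the unit's top face; at x +35, y -66 mm in the unit's frame.
- dust_cover (a joint): Angle of the blue dust cover about its pin, rad: 0 = shut against its stop, grows anticlockwise seen from above, 2.05 = open against its other stop; from about 1.75 the port is wholly uncovered. It starts between shut and slightly ajar. It stays where it is left (friction about 0.08 N m). The cover is a round plate 106 mm across and 4 mm thick that swings level just above the unit's top face (its upper side is 65.5 mm above the worktop); its centre is 66 mm from the pin.
- cover_handle (a point): Middle of the cover's round black upright finger knob, 16 mm across and 24 mm tall (from the cover's upper side at 65.5 mm to 89.5 mm above the worktop; this point is at 77.5 mm). It is 106 mm from the pin, on the line from the pin through the cover's centre, and moves with the cover.
- tension_knob (a joint): Turn of the orange tension knob, rad: 0 = slack stop, grows clockwise seen from above, up to 3.2. It stays where it is left (friction about 0.08 N m, with a light return spring that cannot overcome it).
- knob_grip (a point): A point on the knob's axis at mid-height of its orange wing (46 mm above the worktop). The wing is an upright bar 36 mm long, 12 mm thick and 20 mm tall, its top 6 mm below the unit's top face, 54 mm above the worktop. The x axis of this point runs along the wing, z up: grip across y. It stands in the centre of the port: there are 42 mm from each flat of the wing to the wall of the well, so fingers must enter only part open (about 40 mm between them).
- pointer_tip (a point): Top of the red gauge pointer, a bar 3 mm wide in the slot, out of reach of the fingers just below the top face. It follows the knob: it moves along the unit's +x by 15 mm for each rad of clockwise turn.
- set_mark (a point): Centre of the green mark, a small tile 8 mm wide (along the unit's x) beside the slot; fixed, set at a different place along the slot each time. Its axes are those of the unit. The pointer is in line with it when the two agree along the unit's x to within half the mark's width (4 mm); it starts 11 to 23 mm short, on the -x side.
- petri: Bystander: clear round petri dish, 60 mm across, 15 mm high, on the worktop under the path of the opening cover. Origin at the centre of its underside.
- oil: Bystander: small pale bottle with a white cap, 24 mm across, 57 mm tall. Origin at the centre of its underside.
- tally: Bystander: round grey tally counter, 54 x 52 x 21 mm, in front of the unit. Origin at the centre of its underside.

How it is judged:
On the way, in this order (a step that is already met when the one before it is completed fails the run):
1. the cover is swung aside and the port wholly uncovered (value of joint dust_cover above 1.75 rad), for 0.2 s.
2. with the port uncovered, the pointer stands in line with the green mark (value of joint dust_cover above 1.6 rad and x of pointer_tip in the frame of set_mark between -0.004 and 0.004 m), for 0.3 s.
At the end, for the whole second after the job is handed in: The cover is shut (within 0.06 rad of its stop) and at rest, and the red pointer is within 4 mm of the green mark's centre along the slot (value of joint dust_cover below 0.06 rad and velocity of joint dust_cover between -0.05 and 0.05 rad/s and x of pointer_tip in the frame of set_mark between -0.004 and 0.004 m); the robot touches nothing.
It fails at once if the petri dish is moved more than 20 mm (distance of petri from where it was at the start of the episode above 0.02 m).
It fails at once if the small bottle is moved more than 20 mm (distance of oil from where it was at the start of the episode above 0.02 m).
It fails at once if the tally counter is moved more than 20 mm (distance of tally from where it was at the start of the episode above 0.02 m).
It also fails if it takes over 67 s, if anything falls off the work surface, if the arm or the gripper's body presses on something with over 40 N, if the wrist force passes 120 N, or if a joint passes its speed limit or range.

## Robot

A 7-joint arm with a two-finger parallel gripper is mounted at the origin on a cart in front of the work surface, level with it; the furniture and walls round the work are solid. World frame = base frame: x ahead of the robot, y to its left, z up, the work surface at z = 0. Lengths are in m, angles in rad, forces in N, time in s.
With the tool pointing down it reaches from about 0.4 to 0.85 m from the base axis. Payload 4.5 kg.
Tool frame: the origin (TCP) lies at the very end of the fingers, on their centre line; the grasp point (between the pads) lies 19 mm behind it (tcp_to_grasp is the z of the grasp point in the tool frame, in m); z points along the fingers, y is the line along which they close (so a half turn about z gives the same grasp; the last joint's range is limited). The gripper opens to 88 mm and grips with 3 to 60 N. Pads are 18 mm wide; open, the fingers measure 123 mm over their backs; the gripper's body (75 mm by 187 mm) begins 45 mm behind the grasp point.
Start: joints at [-1.098, 0.689, -0.195, 1.565, 0.157, 0.902, -0.215], TCP at [0.266, 0.566, 0.239] pointing down, gripper open.
Joint ranges: [-3.01, 3.01], [-0.46, 2.08], [-1.47, 1.51], [0.13, 2.56], [-1, 4.14], [0.04, 2.09], [-2.66, 2.66]. Speed limits (rad/s): [2.57, 2.57, 3.14, 3.14, 3.14, 3.14, 3.14].

## Interface

Orientations are given as a unit quaternion [x, y, z, w].
In Python, from plant import * gives the robot as it stands. The module is installed in compiled form; this text tells all that it offers.
- The arm moves only by the shell command python3 -m jog 'ROWS' [OPENING] [FORCE]. ROWS is JSON, a list that holds one entry, the list of rows, each a list of 6 numbers: the shift along the tool's x, y, z in m, then the turn, a rotation vector about the tool's x, y, z in rad. In form: [[[dx, dy, dz, ax, ay, az], ...]]. A call has 1 to 12 rows; each row shifts and turns the commanded pose from where the row before left it, along the tool's axes as they then stand; what a row does not reach is not made up. A row lasts 1/8 s, in which the tool goes at most 62.5 mm and 10.7 degrees, less where a joint would pass 70% of its speed; a pose out of reach is approached as far as the arm can. A call with a gripper value outside its range is refused whole. OPENING is the finger opening in m, from 0 to 0.0881, set as the call begins (- or left out, the last holds). The fingers move at their own pace and stop on an object; FORCE is the grip in N (left out, the last holds). Time passes only in rows, so rows that do not move let the fingers close. It gives the time, the measured TCP pose, the force, the opening and the grip force at its end, in the units of the state.
- get_state(): the state, without advancing time (a new reading comes with each control period).
- snapshot(name): name is "side" or "top"; returns a dict with "frame" (480x640x3 uint8, red, green, blue), "mtx" (3x3 intrinsics, pixels), "xyz" and "orientation" of the camera in the world. Camera axes: x right, y down, z forward; pixel columns grow to the right and rows downward; lengths in m; the calibration is good to about 2 mm. A picture is of the moment at which its call begins. There is no depth.
- finish_job(): hands the job in; it is judged then, once.
The state is a dict: "clock": time; "q": joint angles; "qd": joint speeds; "joint_torque": joint torques, N m; "tool_pos": TCP position; "eef_rot": TCP orientation; "contact_force": force on the tool from outside, world axes, zero at the start; "moment": the same for the moment, N m; "opening": opening from 0.0 (shut) to 1.0 (fully open); "finger_force": force on a finger pad.
Only numpy, scipy, OpenCV 4.12 (cv2) and the standard library are available. Lean on these libraries where they do the work, as an engineer would, in place of code of your own. Each camera call takes 0.05 s, during which the arm holds its last target. There are 200 camera calls.

## Working session

There is one attempt and no reset: what is moved stays moved. The work goes in short steps, Python scripts to look and compute and a shell command to move; the robot and the scene stay as the last step left them, time stands still between calls to the robot, and variables do not carry over. Pictures are saved under pics/ and viewed, at most 10 in all, crops included, and the job is handed in when it is done.

```bash
mkdir -p pics; python3 - <<'E'
from plant import *
import cv2
s=get_state();print({k:s[k] for k in("clock","tool_pos","eef_rot","opening")})
for n in("top","side"):
    d=snapshot(n);cv2.imwrite(f"pics/{n}0.png",d["frame"][:,:,::-1]);print(n,d["mtx"],d["xyz"],d["orientation"])
E
```

```text
{'clock': 0.0, 'tool_pos': array([0.26535679, 0.56520427, 0.23794043]), 'eef_rot': array([ 2.17643322e-01,  9.76027979e-01, -8.67377731e-04, -1.25588648e-04]), 'opening': 1.0010056076313794}
top [[511.40164615   0.         323.87368235]
 [  0.         511.40164615 246.89125377]
 [  0.           0.           1.        ]] [ 0.43109408 -0.27692674  0.94274028] [-0.69643514  0.71674405 -0.01909828  0.02985496]
side [[584.58818262   0.         316.96167855]
 [  0.         584.58818262 233.93436646]
 [  0.           0.           1.        ]] [ 0.1085831  -1.08657178  0.48645551] [ 0.81790061 -0.17980272  0.13051522 -0.53073097]
```

View pics/top0.png

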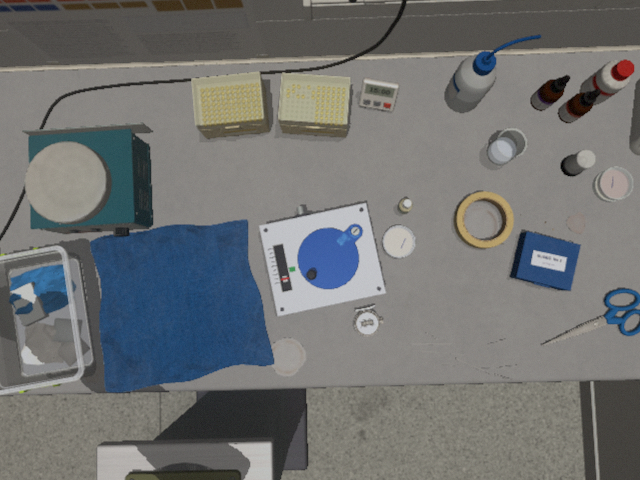

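View pics/side0.png

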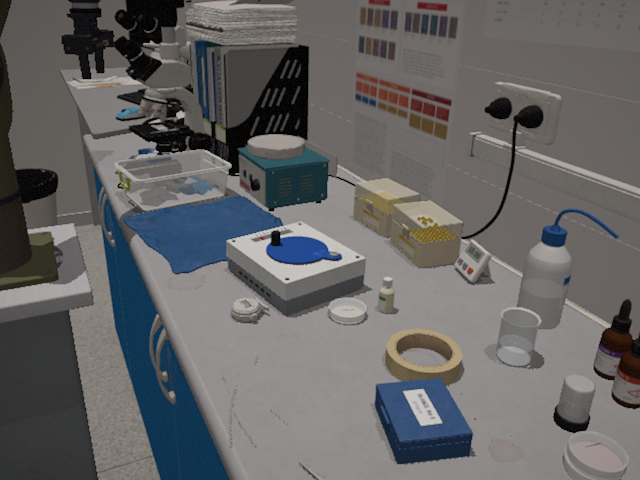

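The top view shows the unit's top corners at about (261,224), (368,203), (385,293) and (278,315). The pin is near (355,231), the handle near (311,274), the petri dish at (399,242), the bottle at (405,205) and the tally counter at (367,320). Next I'll rectify the unit's top plane to get exact numbers.

```bash
cat > h.py <<'E'
import numpy as np,cv2
from scipy.spatial.transform import Rotation as R
from plant import *
def proj(d,P):
    p=(np.atleast_2d(P)-d["xyz"])@R.from_quat(d["orientation"]).as_matrix()
    p=p@np.array(d["mtx"]).T; return p[:,:2]/p[:,2:]
def ray(d,px,z):
    v=R.from_quat(d["orientation"]).as_matrix()@np.linalg.solve(d["mtx"],[px[0],px[1],1.])
    return np.array(d["xyz"])+v*(z-d["xyz"][2])/v[2]
def rect(d,ctr,z,half=.15,n=600):
    # picture: column = -y, row = -x, world axes, plane z
    c=np.array([[ctr[0]+a*half,ctr[1]+b*half,z] for a,b in((1,1),(1,-1),(-1,-1),(-1,1))])
    H=cv2.getPerspectiveTransform(np.float32([[0,0],[n,0],[n,n],[0,n]]),np.float32(proj(d,c)))
    return cv2.warpPerspective(d["frame"],H,(n,n),flags=cv2.INTER_CUBIC|cv2.WARP_INVERSE_MAP)
E
python3 - <<'E'
from h import *
d=snapshot("top")
px=[(261,224),(368,203),(385,293),(278,315)]
c=np.array([ray(d,p,.06) for p in px]);print(c.round(4),np.linalg.norm(np.roll(c,-1,0)-c,axis=1))
# refine: hue-free: fit rect to white mask
g=d["frame"].astype(int);m=((g.min(2)>170)).astype(np.uint8);m[:,:250]=0;m[:190]=0;m[325:]=0;m[:,392:]=0
n,l,st,ce=cv2.connectedComponentsWithStats(m);k=1+st[1:,4].argmax();ys,xs=np.where(l==k)
w=np.array([ray(d,p,.06)[:2] for p in zip(xs,ys)]);r=cv2.minAreaRect(np.float32(w*1000));print("rect",r)
hsv=cv2.cvtColor(d["frame"],cv2.COLOR_RGB2HSV)
for nm,p,z in(("pin",(355,231),.06),("cover",(328,258),.0655),("handle",(311,274),.0775),("petri",(399,242),.01),("oil",(405,205),.05),("tally",(367,320),.01)):print(nm,ray(d,p,z).round(4))
im=rect(d,c.mean(0),.06,.12,600);cv2.imwrite("pics/rect0.png",im[:,:,::-1]);print(c.mean(0))
E
```

```text
[[ 0.5356 -0.1562  0.06  ]
 [ 0.5667 -0.3432  0.06  ]
 [ 0.4101 -0.367   0.06  ]
 [ 0.3776 -0.1823  0.06  ]] [0.18960796 0.1583773  0.18754316 0.160126  ]
rect ((471.90283203125, -259.7392578125), (159.45916748046875, 189.3013916015625), 10.45416259765625)
pin [ 0.5185 -0.319   0.06  ]
cover [ 0.4728 -0.271   0.0655]
handle [ 0.446  -0.2416  0.0775]
petri [ 0.5009 -0.401   0.01  ]
oil [ 0.5627 -0.4087  0.05  ]
tally [ 0.3612 -0.3379  0.01  ]
[ 0.4725211  -0.26216395  0.06      ]
```

View pics/rect0.png

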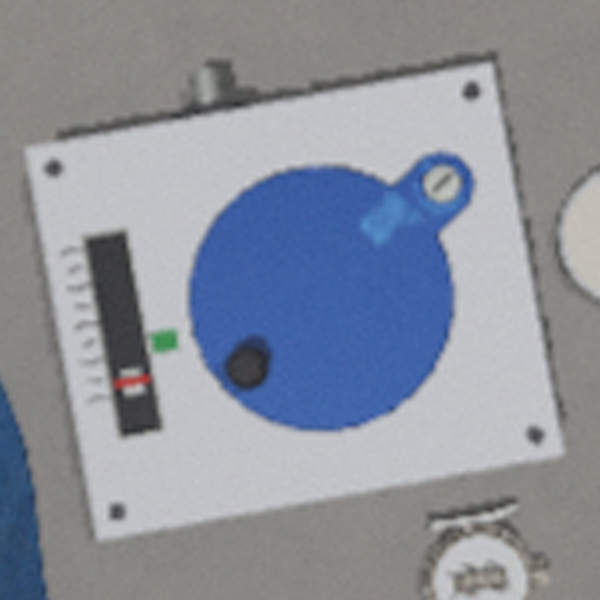

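The rectified view gives the unit centre at about (0.472, -0.260) with yaw 0.183, and the cover is shut. The pin is at (0.5186, -0.3185), which agrees with the model. The handle is at about (0.446, -0.241). The pointer is about 13.7 mm short of the mark, or roughly 0.91 rad. I'll swing the arm over, drawn in.

```bash
python3 -m jog '[[[-0.033,-0.0337,0,0,0,0],[-0.033,-0.0337,0,0,0,0],[-0.033,-0.0337,0,0,0,0],[-0.033,-0.0337,0,0,0,0],[-0.033,-0.0337,0,0,0,0],[-0.033,-0.0337,0,0,0,0],[-0.033,-0.0337,0,0,0,0],[-0.033,-0.0337,0,0,0,0],[-0.033,-0.0337,0,0,0,0],[-0.033,-0.0337,0,0,0,0]]]' 0.06 10; python3 -c "
from plant import *
s=get_state();print(s['q'],s['contact_force'],s['moment'])"
```

```text
clock: 1.4
tool_pos: [0.4215, 0.1191, 0.2387]
eef_rot: [0.218, 0.976, 0.0, 0.0]
contact_force: [1.2, -0.6, -0.1]
opening: 0.683
finger_force: 0.0
[-0.2042839   0.46020358 -0.25902031  2.10066205  0.20174037  0.60346713
  0.5279469 ] [ 1.2099553  -0.57499439 -0.06469562] [ 0.04923023 -0.03592475  0.02707065]
```

```bash
python3 -m jog '[[[-0.0219,-0.0395,0.0148,0,0,0],[-0.0219,-0.0395,0.0148,0,0,0],[-0.0219,-0.0395,0.0148,0,0,0],[-0.0219,-0.0395,0.0148,0,0,0],[-0.0219,-0.0395,0.0148,0,0,0],[-0.0219,-0.0395,0.0148,0,0,0],[-0.0219,-0.0395,0.0148,0,0,0],[-0.0219,-0.0395,0.0148,0,0,0],[0,0,0,0,0,-0.153],[0,0,0,0,0,-0.153],[0,0,0,0,0,-0.153],[0,0,0,0,0,-0.153]]]' 0.05 10; python3 - <<'E'
from h import *
s=get_state();print(s['q'],R.from_quat(s['eef_rot']).as_matrix().round(3))
d=snapshot("side");u=proj(d,[s['tool_pos']])[0].astype(int);x,y=u;print(u, proj(d,[[.446,-.241,.0895]]))
im=d["frame"][max(y-100,0):y+120,max(x-150,0):x+150];cv2.imwrite("pics/s1.png",cv2.resize(im,None,fx=2,fy=2)[:,:,::-1])
E
```

```text
clock: 2.9
tool_pos: [0.4454, -0.2401, 0.1201]
eef_rot: [-0.089, 0.996, 0.0, -0.0]
contact_force: [0.5, 0.8, 0.4]
opening: 0.57
finger_force: 0.0
[ 0.65478095  0.75467717 -0.41200363  2.01779176  0.61813132  0.49307801
  1.53571398] [[-0.984 -0.177 -0.   ]
 [-0.177  0.984  0.   ]
 [ 0.     0.    -1.   ]]
[274 214] [[275.22539706 231.69997182]]
```

View pics/s1.png

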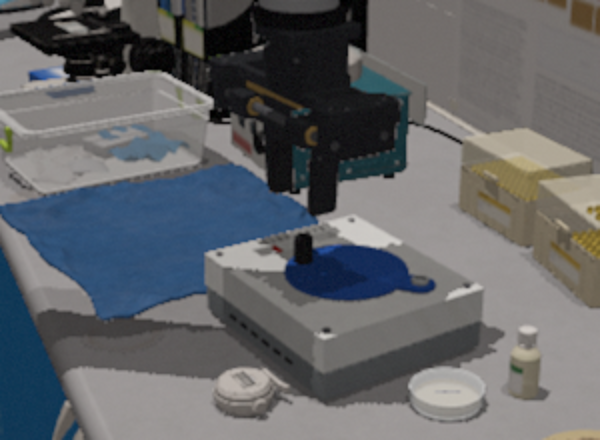

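The fingers straddle the handle: its top is at crop pixel (304,237) and the fingertip midpoint is near (302,197). I'll descend and grip.

```bash
python3 -m jog '[[[0,0,0.016,0,0,0],[0,0,0.016,0,0,0],[0,0,0.016,0,0,0],[0,0,0,0,0,0]]]' 0.05 10; python3 -m jog '[[[0,0,0,0,0,0],[0,0,0,0,0,0],[0,0,0,0,0,0],[0,0,0,0,0,0],[0,0,0,0,0,0]]]' 0 8; python3 - <<'E'
import numpy as np
# arc waypoints in tool axes (yaw fixed)
X=np.array([-.984,-.177]);Y=np.array([-.177,.984]);pin=np.array([.5186,-.3185])
t=np.linspace(0,1.95,12)+np.radians(132.7);P=pin+.106*np.c_[np.cos(t),np.sin(t)]
D=np.diff(P,axis=0);print(P[0],P[-1]);print(np.c_[D@X,D@Y].round(4).tolist())
E
```

```text
clock: 3.45
tool_pos: [0.4448, -0.2397, 0.0715]
eef_rot: [-0.086, 0.996, 0.0, -0.001]
contact_force: [1.0, 0.4, 0.1]
opening: 0.572
finger_force: 0.0
clock: 4.08
tool_pos: [0.4468, -0.2411, 0.0727]
eef_rot: [-0.086, 0.996, -0.001, 0.001]
contact_force: [3.2, -3.7, 0.5]
opening: 0.178
finger_force: 8.0
[ 0.44671507 -0.24059905] [ 0.47284358 -0.41411564]
[[0.0149, -0.0114], [0.0126, -0.0139], [0.01, -0.0159], [0.007, -0.0174], [0.0038, -0.0184], [0.0005, -0.0188], [-0.0028, -0.0186], [-0.006, -0.0178], [-0.009, -0.0164], [-0.0118, -0.0146], [-0.0142, -0.0123]]
```

```bash
python3 -m jog '[[[0.015,-0.0115,0,0,0,0],[0.0125,-0.014,0,0,0,0],[0.01,-0.016,0,0,0,0],[0.007,-0.0175,0,0,0,0],[0.004,-0.0185,0,0,0,0],[0.0005,-0.019,0,0,0,0],[-0.003,-0.0185,0,0,0,0],[-0.006,-0.018,0,0,0,0],[-0.009,-0.0165,0,0,0,0],[-0.012,-0.0145,0,0,0,0],[-0.014,-0.0125,0,0,0,0],[0,0,0,0,0,0]]]'; python3 - <<'E'
from h import *
s=get_state();v=s['tool_pos'][:2]-[.5186,-.3185];print((np.degrees(np.arctan2(v[1],v[0]))%360-132.7)*np.pi/180,np.hypot(*v),s['contact_force'])
E
```

```text
clock: 5.58
tool_pos: [0.4695, -0.4152, 0.0716]
eef_rot: [-0.086, 0.996, 0.0, -0.001]
contact_force: [-0.1, -0.4, 1.7]
opening: 0.176
finger_force: 8.0
1.9266418331871316 0.10849366385132186 [-0.08766927 -0.39910641  1.6848756 ]
```

```bash
python3 -m jog '[[[0,0,0,0,0,0],[0,0,0,0,0,0],[0,0,-0.02,0,0,0],[0,0,-0.03,0,0,0],[0,0,-0.03,0,0,0],[0.02,-0.04,0,0,0,0],[0,-0.04,0,0,0,0]]]' 0.04 10; python3 - <<'E'
from h import *
d=snapshot("top");a=rect(d,[.4725,-.262],.06,.12,500);b=d["frame"][150:400,200:450]
cv2.imwrite("pics/t2.png",cv2.hconcat([a,cv2.resize(b,(300,500))[:,:,:]])[:,:,::-1])
E
```

```text
clock: 6.45
tool_pos: [0.4637, -0.4988, 0.1547]
eef_rot: [-0.086, 0.996, -0.001, -0.0]
contact_force: [-0.1, -0.2, -0.4]
opening: 0.453
finger_force: 0.0
```

View pics/t2.png

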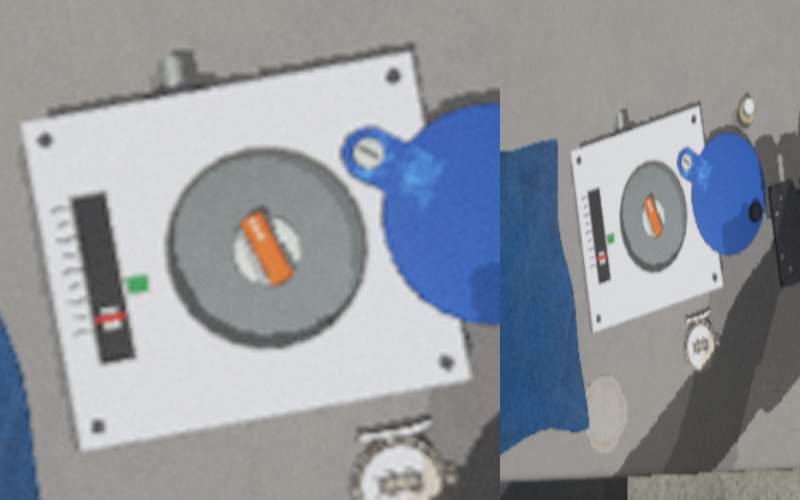

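The port is uncovered, and the orange wing sits at rectified pixel (267,247), tilted left. The pointer is at (111,318) and the mark at (138,284). I'll measure the wing axis and the pointer gap.

```bash
cat >> h.py <<'E'
def blob(d,lo,hi,z,c=(.4725,-.262),half=.12):
    im=rect(d,c,z,half,1200);h=cv2.cvtColor(im,cv2.COLOR_RGB2HSV)
    m=cv2.inRange(h,lo,hi);n,l,st,ce=cv2.connectedComponentsWithStats(m);k=1+st[1:,4].argmax()
    p=np.argwhere(l==k)[:,::-1].astype(np.float32);s=2*half/1200
    P=np.c_[c[0]+half-p[:,1]*s,c[1]+half-p[:,0]*s]
    r=cv2.minAreaRect(np.float32(P*1000));w,v=np.linalg.eigh(np.cov(P.T))
    return P.mean(0),np.degrees(np.arctan2(v[1,1],v[0,1]))%180,r
def gap(d,yaw=.183):
    m=blob(d,(45,90,40),(85,255,255),.06);p=blob(d,(170,120,80),(180,255,255),.059)
    return float((m[0]-p[0])@[np.cos(yaw),np.sin(yaw)]),m[2],p[2]
E
python3 - <<'E'
from h import *
d=snapshot("top");print(blob(d,(5,150,120),(20,255,255),.054));print(gap(d))
E
```

```text
(array([ 0.4720166, -0.2708454], dtype=float32), np.float64(27.22637816132115), ((473.68658447265625, -269.9161071777344), (35.077186584472656, 10.640565872192383), 27.80146598815918))
(0.01501828059230963, ((456.1907958984375, -207.8972625732422), (6.502429962158203, 8.618473052978516), 9.866047859191895), ((437.4099426269531, -189.07000732421875), (1.2016417980194092, 0.6324266195297241), 71.56636047363281))
```

```bash
python3 -m jog '[[[-0.0082,0.0373,0,0,0,0],[-0.0082,0.0373,0,0,0,0],[-0.0082,0.0373,0,0,0,0],[-0.0082,0.0373,0,0,0,0],[-0.0082,0.0373,0,0,0,0],[-0.0082,0.0373,0,0,0,0],[0,0,0,0,0,-0.156],[0,0,0,0,0,-0.156],[0,0,0.035,0,0,0],[0,0,0.035,0,0,0],[0,0,0,0,0,0]]]' 0.04 10; python3 - <<'E'
from h import *
s=get_state();M=R.from_quat(s['eef_rot']).as_matrix();e=np.r_[[.4737,-.2699]-s['tool_pos'][:2],0]
print(s['q'][6],np.degrees(np.arctan2(M[1,1],M[0,1])),M.T@e)
E
```

```text
clock: 7.92
tool_pos: [0.4734, -0.2666, 0.0815]
eef_rot: [-0.241, 0.971, 0.001, -0.002]
contact_force: [0.7, 0.8, -0.0]
opening: 0.457
finger_force: 0.0
1.760065149610426 117.88083177169825 [ 1.27277596e-03 -3.01858379e-03 -6.31689422e-06]
```

```bash
python3 -m jog '[[[0.001,-0.003,0,0,0,0],[0,0,0.012,0,0,0],[0,0,0.012,0,0,0],[0,0,0.01,0,0,0],[0,0,0.009,0,0,0],[0,0,0,0,0,0]]]' 0.04 10; python3 -m jog '[[[0,0,0,0,0,0],[0,0,0,0,0,0],[0,0,0,0,0,0],[0,0,0,0,0,0]]]' 0 25
```

```text
clock: 8.68
tool_pos: [0.475, -0.2708, 0.0385]
eef_rot: [-0.24, 0.971, 0.0, -0.001]
contact_force: [-0.0, -0.2, 0.5]
opening: 0.453
finger_force: 0.0
clock: 9.18
tool_pos: [0.4751, -0.2702, 0.0395]
eef_rot: [-0.241, 0.971, 0.001, -0.0]
contact_force: [-2.6, 3.6, 3.0]
opening: 0.14
finger_force: 25.0
```

Gripped at 12.3 mm, which matches the wing. Now I'll turn clockwise 0.915 rad (+ about tool z).

```bash
python3 -m jog '[[[0,0,0,0,0,0.13],[0,0,0,0,0,0.13],[0,0,0,0,0,0.13],[0,0,0,0,0,0.13],[0,0,0,0,0,0.13],[0,0,0,0,0,0.13],[0,0,0,0,0,0.135],[0,0,0,0,0,0],[0,0,0,0,0,0]]]'; python3 - <<'E'
from h import *
s=get_state();M=R.from_quat(s['eef_rot']).as_matrix();print(s['moment'],np.degrees(np.arctan2(M[1,1],M[0,1])))
E
```

```text
clock: 10.3
tool_pos: [0.4751, -0.2702, 0.0395]
eef_rot: [0.212, 0.977, 0.0, -0.0]
contact_force: [-2.8, 3.4, 4.7]
opening: 0.134
finger_force: 25.0
[ 0.83683028  0.43674253 -0.07972696] 65.55348452813665
```

```bash
python3 -m jog '[[[0,0,0,0,0,0],[0,0,0,0,0,0],[0,0,0,0,0,0],[0,0,-0.015,0,0,0],[0,0,-0.03,0,0,0],[0,0,-0.04,0,0,0],[0.01,-0.045,0,0,0,0],[0.01,-0.045,0,0,0,0],[0.01,-0.045,0,0,0,0],[0,-0.045,0,0,0,0],[0,0,0,0,0,0]]]' 0.035 10; python3 - <<'E'
from h import *
d=snapshot("top");a=rect(d,[.4725,-.262],.06,.12,500);b=d["frame"][150:400,200:450]
cv2.imwrite("pics/t3.png",cv2.hconcat([a,cv2.resize(b,(300,500))])[:,:,::-1])
c=rect(d,[.45,-.2],.06,.035,500);cv2.imwrite("pics/t3z.png",c[:,:,::-1])
print(blob(d,(5,150,120),(20,255,255),.054)[2])
E
```

```text
clock: 11.68
tool_pos: [0.3699, -0.4269, 0.125]
eef_rot: [0.217, 0.976, -0.002, -0.0]
contact_force: [0.3, 1.6, -0.4]
opening: 0.397
finger_force: 0.0
((473.6328125, -270.0596923828125), (10.660443305969238, 35.14426803588867), 65.79413604736328)
```

View pics/t3.png

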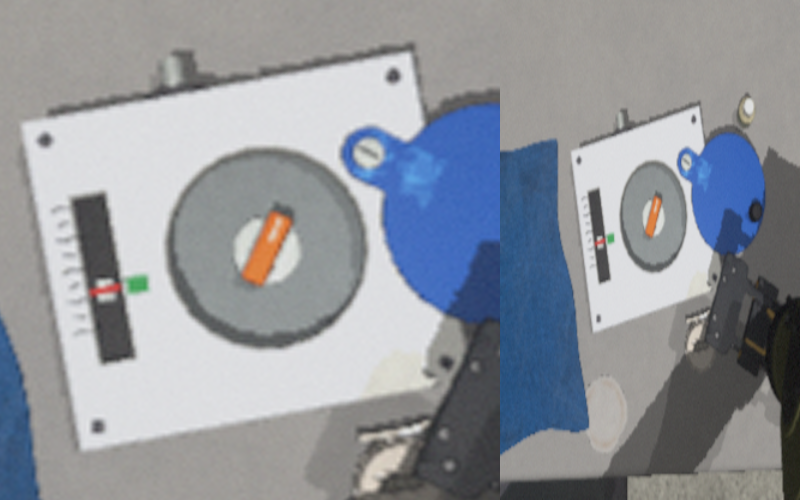

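View pics/t3z.png

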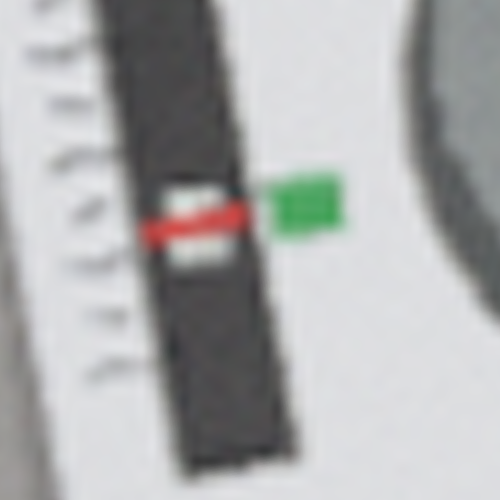

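The pointer at (195,224) lines up with the green mark at (307,205): the gap along the slot is about 0.2 mm. I'll go back to the handle.

```bash
python3 -m jog '[[[-0.0283,0.0177,0,0,0,0],[-0.0283,0.0177,0,0,0,0],[-0.0284,0.0176,0,0,0,0],[0,0,0,0,0,-0.153],[0,0,0,0,0,-0.153],[0,0,0,0,0,-0.153],[0,0,0,0,0,-0.153],[0,0,0,0,0,0]]]' 0.05 10; python3 - <<'E'
from h import *
d=snapshot("top");print(ray(d,(412.5,256),.0775))
s=get_state();M=R.from_quat(s['eef_rot']).as_matrix();e=np.r_[[.4695,-.415,.072]-s['tool_pos']]
print(np.degrees(np.arctan2(M[1,1],M[0,1])),M.T@e)
E
```

```text
clock: 12.72
tool_pos: [0.4734, -0.408, 0.1248]
eef_rot: [-0.091, 0.996, 0.0, 0.0]
contact_force: [-1.1, 0.3, 0.3]
opening: 0.563
finger_force: 0.0
[ 0.47148632 -0.41384306  0.0775    ]
100.38773158127402 [ 0.00496122 -0.0060443   0.05272397]
```

```bash
python3 -m jog '[[[0.004,-0.0055,0.003,0,0,0],[0,0,0.018,0,0,0],[0,0,0.016,0,0,0],[0,0,0.015,0,0,0],[0,0,0,0,0,0]]]' 0.05 10; python3 -m jog '[[[0,0,0,0,0,0],[0,0,0,0,0,0],[0,0,0,0,0,0],[0,0,0,0,0,0]]]' 0 8; python3 - <<'E'
from h import *
s=get_state();X,Y=R.from_quat(s['eef_rot']).as_matrix()[:2,:2].T;pin=np.array([.5186,-.3185])
p=s['tool_pos'][:2];v=p-pin;a0=np.arctan2(v[1],v[0])%(2*np.pi);a1=np.radians(132.5);print(a0-a1,np.hypot(*v))
t=np.linspace(a0,a1,12);P=pin+.106*np.c_[np.cos(t),np.sin(t)];P[0]=p
D=np.diff(P,axis=0);print(P[-1]);print(np.c_[D@X,D@Y].round(4).tolist())
E
```

```text
clock: 13.4
tool_pos: [0.4686, -0.4148, 0.0704]
eef_rot: [-0.091, 0.996, 0.001, -0.001]
contact_force: [0.3, -0.5, 0.7]
opening: 0.569
finger_force: 0.0
clock: 13.9
tool_pos: [0.4699, -0.4154, 0.0727]
eef_rot: [-0.091, 0.996, 0.0, 0.0]
contact_force: [0.2, 0.7, 0.8]
opening: 0.176
finger_force: 8.0
1.9342907851266267 0.10843668724721325
[ 0.44698744 -0.2403486 ]
[[0.0123, 0.0144], [0.0114, 0.0147], [0.0087, 0.0165], [0.0056, 0.0177], [0.0024, 0.0185], [-0.0008, 0.0186], [-0.0041, 0.0182], [-0.0072, 0.0172], [-0.0101, 0.0157], [-0.0127, 0.0137], [-0.0148, 0.0112]]
```

```bash
python3 -m jog '[[[0.0125,0.0145,0,0,0,0],[0.0115,0.0145,0,0,0,0],[0.0085,0.0165,0,0,0,0],[0.0055,0.0175,0,0,0,0],[0.0025,0.0185,0,0,0,0],[-0.001,0.0185,0,0,0,0],[-0.004,0.018,0,0,0,0],[-0.007,0.017,0,0,0,0],[-0.010,0.0155,0,0,0,0],[-0.0125,0.0135,0,0,0,0],[-0.015,0.011,0,0,0,0],[-0.0015,0.001,0,0,0,0]]]'; python3 - <<'E'
from h import *
s=get_state();v=s['tool_pos'][:2]-[.5186,-.3185];print(np.arctan2(v[1],v[0])%(2*np.pi)-np.radians(132.5),np.hypot(*v))
E
```

```text
clock: 15.4
tool_pos: [0.4485, -0.2405, 0.0724]
eef_rot: [-0.091, 0.996, -0.0, -0.0]
contact_force: [-2.4, -2.4, 2.1]
opening: 0.179
finger_force: 8.0
-0.009253910703660662 0.10484517223183908
```

```bash
python3 -m jog '[[[-0.0025,0.0015,0,0,0,0],[0,0,0,0,0,0]]]';  python3 -m jog '[[[0,0,0,0,0,0],[0,0,0,0,0,0],[0,0,0,0,0,0],[0,0,-0.02,0,0,0],[0,0,-0.03,0,0,0],[0,0,-0.04,0,0,0],[0.04,0.03,-0.02,0,0,0],[0.04,0.03,-0.02,0,0,0],[0.01,0.05,0,0,0,0],[0,0.05,0,0,0,0],[0,0.05,0,0,0,0],[0,0,0,0,0,0]]]' 0.045 10; python3 - <<'E'
from h import *
d=snapshot("top");a=rect(d,[.4725,-.262],.06,.12,500);b=d["frame"][150:400,200:450]
cv2.imwrite("pics/t4.png",cv2.hconcat([a,cv2.resize(b,(300,500))])[:,:,::-1])
c,_,r=blob(d,(105,120,80),(125,255,255),.0655);v=c-[.5186,-.3185];print(c,r)
E
```

```text
clock: 15.65
tool_pos: [0.4486, -0.2405, 0.0724]
eef_rot: [-0.09, 0.996, -0.001, -0.002]
contact_force: [-4.1, -4.1, 3.7]
opening: 0.175
finger_force: 8.0
clock: 17.15
tool_pos: [0.3236, -0.0448, 0.2027]
eef_rot: [-0.096, 0.995, 0.001, 0.001]
contact_force: [0.3, -0.5, -0.4]
opening: 0.512
finger_force: 0.0
[ 0.47631034 -0.27271408] ((474.2920227050781, -275.93182373046875), (103.4399185180664, 115.64757537841797), 5.055286884307861)
```

View pics/t4.png

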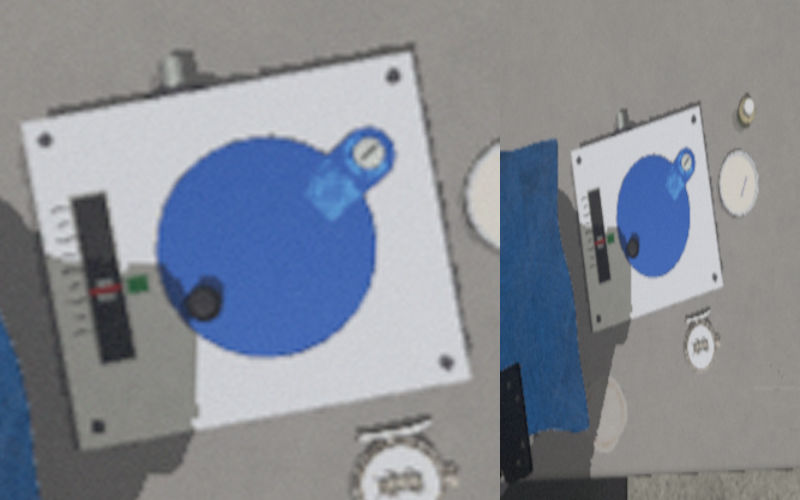

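The cover is hard against its shut stop: the tool stopped moving while the force rose. In the picture the handle is at (203,300), and the pointer at (105,290) is still in line with the mark at (138,284). The bystanders have not moved and the arm is clear.

```bash
python3 -c "
from plant import *
print(finish_job())"
```

```text
the job is handed in; nothing more can be done
None
```

I opened the cover, turned the knob until the pointer was within about 0.2 mm of the green mark, and shut the cover against its stop. The petri dish, bottle and tally counter looked unmoved, and I handed the job in about 17 s into the run; no verdict was returned.

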